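# Separate two nested parts pots and sort them by size

## Robot

A 6-joint arm with a two-finger parallel gripper is mounted at the origin on the work surface. World frame = base frame: x ahead of the robot, y to its left, z up, the work surface at z = 0. Lengths are in m, angles in degrees, forces in N, time in s.
With the tool pointing down it reaches from about 0.35 to 0.875 m from the base axis. Payload 4.2 kg.
Tool frame: the origin (TCP) lies on the centre line of the jaws, within the pads' length; the fingertips stand tip_reach ahead of it and the grasp point (between the pads) is the TCP (tip_reach is the distance from the TCP to the fingertips, in m); z points along the fingers, y is the line along which they close (so a half turn about z gives the same grasp; the last joint's range is limited). The gripper opens to 87 mm and grips with 3 to 60 N. Pads are 19 mm wide; open, the fingers measure 117 mm over their backs; the gripper's body (75 mm by 190 mm) begins 51 mm behind the grasp point.
Start: joints at [-54.511, 22.042, 0.453, 0, -68.411, -14.817], TCP at [0.221, -0.585, 0.242] pointing down, gripper open.
Joint ranges: [-179.83, 179.83], [-69.29, 118.12], [-61.27, 80.66], [-181.25, 117.63], [-171.15, -9.14], [-177.46, 177.46]. Speed limits (degrees/s): [159.86, 159.86, 180, 180, 180, 180].

## Interface

Orientations are given as a 3x3 rotation matrix whose columns are the frame's x, y, z axes.
In Python, from station import sense, capture, finish_job, tip_reach gives the robot as it stands.
- The arm moves only by the tool arm_command, never from a script. Its argument "deltas" is a list of rows, each a list of 7 numbers: the turn, a rotation vector about the tool's x, y, z in rad, then the shift along the tool's x, y, z in cm, then the closure, from -1 (fully open) to 1 (shut), so that 0 is half open. In form: [[rx, ry, rz, dx, dy, dz, hand], ...]. A call has 1 to 8 rows; each row is the pose to reach, as a shift and turn from the pose commanded when the call began, along the tool's axes at that moment; what a row does not reach only later rows make up. A row lasts 1/12 s, in which the tool goes at most 41.7 mm and 7.16 degrees, less where a joint would pass 70% of its speed; a pose out of reach is approached as far as the arm can. A call with a gripper value outside its range is refused whole. The fingers move at their own pace and stop on an object; the grip force is fixed at half the most. Time passes only in rows, so rows that repeat a pose let the fingers close. It gives the time, the measured TCP pose, the force, the opening and the grip force at its end, in the units of the state.
- sense(): the state, without advancing time (a new reading comes with each control period).
- capture(name): name is "side" or "top"; returns a dict with "pixels" (420x560x3 uint8, blue, green, red), "fovy" (degrees; the focal length in pixels is half the picture's height over the tangent of half this angle, whatever the lens; pixels are square), "cx", "cy" (the principal point, pixels), "rvec" (rotation vector, rad) and "tvec" (3), from world to camera coordinates, as OpenCV has them. Camera axes: x right, y down, z forward; pixel columns grow to the right and rows downward; lengths in m; the calibration is good to about 2 mm. A picture is of the moment at which its call begins. There is no depth.
- finish_job(): hands the job in; it is judged then, once.
The state is a dict: "time_s": time; "joints": joint angles; "joint_velocities": joint speeds; "effort": joint torques, N m; "tcp_pos": TCP position; "ee_rot": TCP orientation; "wrist_force": force on the tool from outside, world axes, zero at the start; "moment": the same for the moment, N m; "gripper_width": opening from 0.0 (shut) to 1.0 (fully open); "gripper_force": force on a finger pad.
Only numpy, scipy, OpenCV 4.12 (cv2) and the standard library are available. Lean on these libraries where they do the work, as an engineer would, in place of code of your own. Each camera call takes 0.05 s, during which the arm holds its last target. There are 200 camera calls.

## Task

In this key-cutting shop the small brass parts pot is stuck tight inside the large blue one. Pull the small pot straight up out of the large one while the large one stays standing, set the small pot upright in the small round hollow of the wooden tray, then set the large pot upright in the large hollow. Set the pots down rather than dropping them, let go, and do not disturb the steel pot with the key blanks in it.

Things in the scene. Friction and masses are not known exactly. Their poses are not given: they have to be found in the camera images.
- small_mid (a point): Small pot: open brass pot, upright, 110 mm high, outside diameter 36 mm at foot, 42 at rim, 3 mm wall, 0.15 kg. Point on its axis 55 mm above its underside; z is its axis. Starts inside the large pot, underside 6 mm above the large one's underside: its top 46 mm stand above that rim. Sprung rubber pads in the large pot clamp it: about 3 N plus its weight frees it; it must rise 64 mm to be clear.
- large_mid (a point): Large pot: open thick-walled steel pot painted blue, upright on the bench, 70 mm high, outside diameter 60 mm at foot, 62 at rim, 7 mm wall, 6 mm floor, 0.67 kg (heavy enough to stay put while the small pot is pulled out). Point on its axis 35 mm above its underside; z is its axis.
- tray: Sorting tray: light wooden board fixed flat on the bench at any yaw, 120 mm (its x) by 240 mm (its y), 14 mm thick. Origin at the centre of its underside. Two round dark-floored hollows 8 mm deep (floors 6 mm above the underside): the small one, diameter 56 mm, centred at its y = +55 mm, the large one, diameter 82 mm, at its y = -55 mm (both at x = 0).
- blanks: Bystander: a bare steel pot, 54 mm diameter, 75 mm high, with key blanks standing in it up to 100 mm high. Origin at the centre of its underside. Leave it alone.
Not all that is in view belongs to the job. What is shaped like the part that bears small_mid but green is not meant.

How it is judged (in metres and radians):
On the way, in this order (a step that is already met when the one before it is completed fails the run):
1. the small pot is pulled up clear of the large pot, while the large pot stays standing (z of small_mid in the frame of large_mid above 0.085 m and height (world z) of large_mid below 0.047 m and angle between large_mid's own z axis and vertical below 0.17 rad), for 0.1 s.
2. the small pot stands in the small hollow (x of small_mid in the frame of tray between -0.014 and 0.014 m and y of small_mid in the frame of tray between 0.041 and 0.069 m and z of small_mid in the frame of tray between 0.055 and 0.066 m and angle between small_mid's own z axis and vertical below 0.17 rad), for 0.2 s.
At the end, for the whole second after the job is handed in: The small pot stands in the small hollow and the large pot in the large hollow, each within 14 mm of the hollow's centre in the tray's x and y, down on the hollow's floor (-6/+5 mm), upright within 10 degrees, and both at rest (under 20 mm/s) (all of step 2 and x of large_mid in the frame of tray between -0.014 and 0.014 m and y of large_mid in the frame of tray between -0.069 and -0.041 m and z of large_mid in the frame of tray between 0.035 and 0.046 m and angle between large_mid's own z axis and vertical below 0.17 rad and linear speed of each of small, large below 0.02 m/s); the robot touches nothing.
It fails at once if the small pot is dropped (falls freely faster than 0.75 m/s, about 30 mm) (contact force between the fingers and small below 0.01 N and linear speed of small above 0.75 m/s).
It fails at once if the large pot is dropped (falls freely faster than 0.75 m/s, about 30 mm) (contact force between the fingers and large below 0.01 N and linear speed of large above 0.75 m/s).
It fails at once if the steel pot with key blanks is moved more than 25 mm or tipped (distance of blanks from where it was at the start of the episode above 0.025 m or angle between blanks's own z axis and vertical above 0.3 rad).
It also fails if it takes over 64 s, if anything falls off the work surface, if the arm or the gripper's body presses on something with over 40 N, if the wrist force passes 120 N, or if a joint passes its speed limit or range.

## Working session

There is one attempt and no reset: what is moved stays moved. The work goes in short steps, Python scripts to look and compute and a tool call to move; the robot and the scene stay as the last step left them, time stands still between calls to the robot, and variables do not carry over. Pictures are saved under pics/ and viewed, at most 11 in all, crops included, and the job is handed in when it is done.

Besides the shell and the picture viewer there is one more tool, called after "Emit:" by a JSON object that holds its "op" and its "data", one argument or row to a line. arm_command: Moves the arm, as the interface text tells. Its arguments: {"type":"object","properties":{"deltas":{"type":"array"}},"required":["deltas"]}

```bash
mkdir -p pics; python3 - <<'E'
from station import *
import cv2
for n in("top","side"):
    c=capture(n);cv2.imwrite(f"pics/{n}0.png",c["pixels"]);print(n,c["fovy"],c["cx"],c["cy"],c["rvec"],c["tvec"])
s=sense();print(s,tip_reach)
E
```

```text
top 48.84428302729729 276.3415913742997 209.78053873446754 [ 2.1455289  -2.10211867  0.21912053] [0.02002136 0.59369595 0.83900668]
side 52.986409397217216 279.62038820798193 209.22695363808083 [ 2.43041306 -0.32594513  0.09582605] [-0.54665941  0.2127139   0.67937227]
{'time_s': 0.1, 'joints': array([-5.45102182e+01,  2.20864254e+01,  3.86109931e-01, -2.32929154e-02,
       -6.84126328e+01, -1.48147059e+01]), 'joint_velocities': array([-0.00485674, -0.15459319,  0.16983805, -0.01901118,  0.00446381,
        0.02531303]), 'effort': array([-3.31639903e-04, -3.91689384e+01,  1.87934411e+01,  4.23190355e+00,
        1.34521382e-02, -6.65340372e-05]), 'tcp_pos': array([ 0.22047157, -0.58427171,  0.24056324]), 'ee_rot': array([[-9.35650579e-01, -3.52926754e-01, -8.36653792e-04],
       [-3.52927718e-01,  9.35648811e-01,  1.82452473e-03],
       [ 1.38890535e-04,  2.00239593e-03, -9.99997986e-01]]), 'wrist_force': array([-0.29443702, -0.05524068, -0.43184507]), 'moment': array([-0.02900045, -0.01913903,  0.03214829]), 'gripper_force': 0.0, 'gripper_width': 1.000026683121054} 0.019
```

View pics/top0.png

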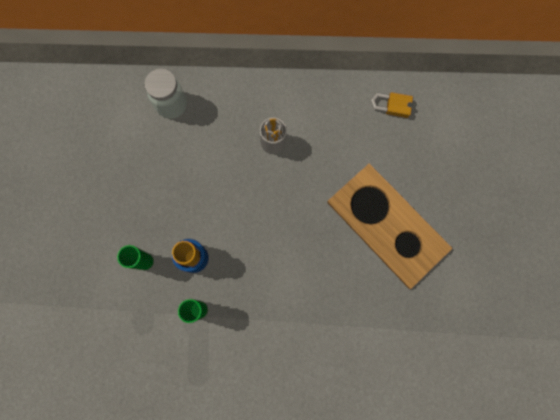

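View pics/side0.png

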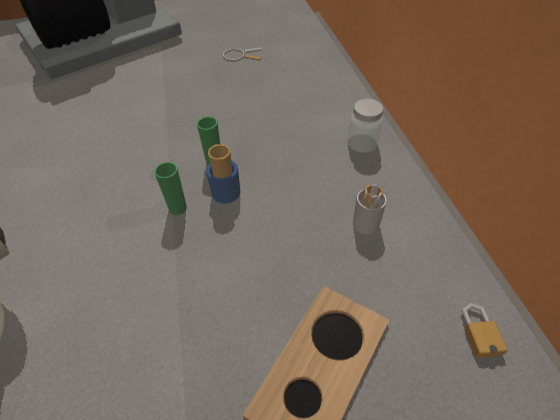

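The top view shows the brass pot in the blue one at (186,253), green decoys at (132,257) and (192,311), the steel pot with blanks at (273,130), and the tray at (390,226) with its small hollow at (407,244) and large hollow at (370,205). Only the pot at (186,253) is brass and stands in a blue pot, so it is the one meant. I'll confirm that in an enlarged crop.

```bash
cat > h.py <<'E'
import numpy as np,cv2
from station import *
def cam(n):
    c=capture(n);f=c["pixels"].shape[0]/2/np.tan(np.radians(c["fovy"]/2))
    c["K"]=np.array([[f,0,c["cx"]],[0,f,c["cy"]],[0,0,1]]);c["R"]=cv2.Rodrigues(np.array(c["rvec"]))[0];c["t"]=np.array(c["tvec"]).ravel();return c
def onz(c,px,z):
    px=np.atleast_2d(px).astype(float);o=-c["R"].T@c["t"]
    d=np.c_[px,np.ones(len(px))]@np.linalg.inv(c["K"]).T@c["R"]
    return o+d*((z-o[2])/d[:,2])[:,None]
def proj(c,p): return cv2.projectPoints(np.atleast_2d(p).astype(float),np.array(c["rvec"]),c["t"],c["K"],None)[0][:,0]
def hsv(c): return cv2.cvtColor(c["pixels"],cv2.COLOR_BGR2HSV)
def comp(m,near):
    n,l,s,ce=cv2.connectedComponentsWithStats(m.astype(np.uint8));ok=[i for i in range(1,n) if s[i,4]>30]
    i=min(ok,key=lambda i:np.hypot(*(ce[i]-near)));return (l==i)
def circ(p,r,z,n=60):
    a=np.linspace(0,2*np.pi,n);return np.c_[p[0]+r*np.cos(a),p[1]+r*np.sin(a),np.full(n,z)]
E
python3 - <<'E'
from h import *
T=cam("top");S=cam("side");print([k for k in T])
for n,c,b in(("t",T,(150,215,235,295)),("s",S,(190,130,260,210))):
    H=hsv(c)
    x0,y0,x1,y1=b
    cv2.imwrite(f"pics/crop_{n}.png",cv2.resize(c["pixels"][y0:y1,x0:x1],None,fx=6,fy=6,interpolation=cv2.INTER_CUBIC))
a=cv2.imread("pics/crop_t.png");b=cv2.imread("pics/crop_s.png");h=480
a=cv2.resize(a,(400,376));b=cv2.resize(b,(376*70//80,376));cv2.imwrite("pics/crop0.png",np.hstack([a,b]))
# tray
for n,c,near in(("top",T,(390,226)),("side",S,(320,360))):
    H=hsv(c);h,s,v=[H[...,i].astype(int) for i in range(3)]
    m=comp((h>8)&(h<25)&(s>80)&(v>70),near)
    ys,xs=np.nonzero(m);w=onz(c,np.c_[xs,ys],0.014)[:,:2]
    r=cv2.minAreaRect((w*1000).astype(np.float32));print(n,"tray",r,len(xs))
    print(cv2.boxPoints(r))
    for p in ([(407,244),(370,205)] if n=="top" else [(302,398),(337,336)]):
        d=comp(v<45,p);ys,xs=np.nonzero(d)
        w=onz(c,np.c_[xs,ys],0.010)[:,:2]*1000;e=cv2.minEnclosingCircle(w.astype(np.float32));print(" hollow",w.mean(0),e)
    bm=comp((h>100)&(h<130)&(s>120),(190,256) if n=="top" else (225,183))
    ys,xs=np.nonzero(bm);print(" blue px",xs.min(),xs.max(),ys.min(),ys.max())
    br=comp((h>8)&(h<25)&(s>120),(186,253) if n=="top" else (220,160))
    ys,xs=np.nonzero(br);print(" brass px",xs.min(),xs.max(),ys.min(),ys.max())
print("brass top guess",onz(T,(184.5,252),.116),onz(S,(220,154),.116))
E
```

```text
['pixels', 'fovy', 'cx', 'cy', 'rvec', 'tvec', 'K', 'R', 't']
top tray ((576.5426025390625, -196.79495239257812), (242.32676696777344, 124.08394622802734), 43.373714447021484) 5581
[[ 445.86258 -234.90674]
 [ 531.07776 -325.10208]
 [ 707.22266 -158.68317]
 [ 622.00745  -68.48782]]
 hollow [ 537.12819603 -234.26002846] ((537.3447265625, -234.1601104736328), 24.704845428466797)
 hollow [ 616.88730393 -158.76695573] ((617.1719360351562, -158.72019958496094), 37.64293670654297)
 blue px 173 207 239 271
 brass px 172 199 241 265
side tray ((575.6851196289062, -200.96347045898438), (240.911865234375, 120.12574768066406), 43.27655029296875) 7968
[[ 446.81244  -239.8095  ]
 [ 529.1611   -327.26746 ]
 [ 704.5578   -162.11745 ]
 [ 622.20917   -74.659485]]
 hollow [ 536.26739142 -238.51896424] ((536.199951171875, -238.48275756835938), 26.23015785217285)
 hollow [ 616.05140565 -163.75137215] ((616.3771362304688, -162.6132354736328), 38.56683349609375)
 blue px 232 236 161 176
 brass px 208 229 144 176
brass top guess [[0.50179534 0.1941614  0.116     ]] [[0.50251326 0.18387006 0.116     ]]
```

View pics/crop0.png

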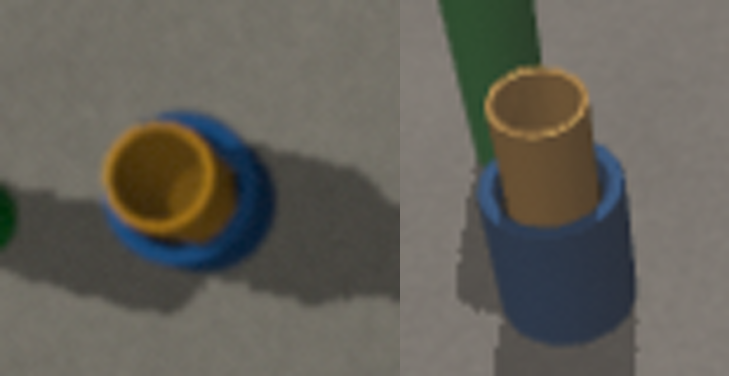

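The crop confirms a brass tube in the blue pot, with its rim centre at top (184.0,253.0) and side (219.1,151.9). The green pots are separate. Next I'll compute positions.

```bash
python3 - <<'E'
from h import *
from scipy.optimize import least_squares
T=cam("top");S=cam("side")
print("brass",onz(T,(184.,253.),.116),onz(S,(219.1,151.9),.116))
P=[c["K"]@np.c_[c["R"],c["t"]] for c in(T,S)]
X=cv2.triangulatePoints(P[0],P[1],np.array([[184.],[253.]]),np.array([[219.1],[151.9]]));print("tri",(X[:3]/X[3]).T)
# green rims / floor, via hull of mask
for c,pts in((T,[(132,257),(192,311)]),(S,[(210,140),(172,190)])):
    H=hsv(c);h,s,v=[H[...,i] for i in range(3)]
    for p in pts:
        m=comp((h>45)&(h<85)&(s>90),p);ys,xs=np.nonzero(m);print("green",xs.min(),xs.max(),ys.min(),ys.max(),m.sum())
    b=cv2.morphologyEx(((h>100)&(h<130)&(s>90)).astype(np.uint8),cv2.MORPH_OPEN,np.ones((3,3)))
    ys,xs=np.nonzero(b);print("blue",xs.min(),xs.max(),ys.min(),ys.max(),b.sum())
    # model fit of pot pair outline: hull of blue+brass, at given xy
    m=b|(((h>8)&(h<25)&(s>100))).astype(np.uint8)
    k=(184,253) if c is T else (222,178); m=comp(m,k)
    obs=m.astype(float);ob=cv2.GaussianBlur(obs,(0,0),1)
    def ren(q):
        im=np.zeros(m.shape,np.uint8)
        for r1,z1,r2,z2 in((.030,0,.031,.07),(.0195,.06,.021,.116)):
            hull=cv2.convexHull(np.r_[proj(c,circ(q,r1,z1)),proj(c,circ(q,r2,z2))].astype(np.float32))
            cv2.fillPoly(im,[np.round(hull*16).astype(int)],1,shift=4)
        return im
    from scipy.optimize import minimize
    f=lambda q:np.abs(cv2.GaussianBlur(ren(q).astype(float),(0,0),1)-ob).sum()
    r=minimize(f,[.5,.188],method="Nelder-Mead",options=dict(initial_simplex=[[.5,.188],[.51,.188],[.5,.2]]));print("fit",r.x,r.fun,obs.sum())
for p in((131,257),(191,311)):print("greenT z.11",onz(T,p,.11))
for p in((209,125),(168,171)):print("greenS z.11",onz(S,p,.11))
print("blanksT",onz(T,(273,130),.075),"S",onz(S,(370,198),.075))
E
```

```text
brass [[0.50000297 0.1949438  0.116     ]] [[0.5018695  0.18997449 0.116     ]]
tri [[0.50131161 0.19606048 0.11038048]]
green 117 153 245 269 657
green 178 207 299 322 546
blue 176 207 240 272 330
fit [0.50276388 0.19871097] 180.00000000000006 877.0
green 197 216 117 164 477
green 155 179 163 213 544
blue 207 237 164 201 420
fit [0.50170654 0.19556006] 608.0000000000001 1016.0
greenT z.11 [[0.49153794 0.28981024 0.11      ]]
greenT z.11 [[0.39965875 0.17804888 0.11      ]]
greenS z.11 [[0.49608945 0.28040491 0.11      ]]
greenS z.11 [[0.40435762 0.17196267 0.11      ]]
blanksT [[0.74965042 0.04195246 0.075     ]] S [[0.74660513 0.03984199 0.075     ]]
```

```bash
cat >> h.py <<'E'
def go(x,y,z,dir=140,rows=1):
    from scipy.spatial.transform import Rotation as Ro
    s=sense();R=s["ee_rot"];a=np.radians(dir);Y=np.array([np.cos(a),np.sin(a),0]);Z=np.array([0,0,-1.]);G=np.c_[np.cross(Y,Z),Y,Z]
    print("turn",np.round(Ro.from_matrix(R.T@G).as_rotvec(),3),"shift cm",np.round(R.T@(np.array([x,y,z])-s["tcp_pos"])*100,2),"t",s["time_s"],"tcp",s["tcp_pos"].round(4),"w",round(s["gripper_width"],3),"F",s["wrist_force"].round(1),"g",round(s["gripper_force"],1))
E
python3 -c "
from h import *
go(.501,.194,.24);go(.40,-.20,.24,125)"
```

```text
turn [ 0.001  0.    -0.512] shift cm [-53.72  62.95   0.16] t 0.3 tcp [ 0.2206 -0.5846  0.2412] w 0.999 F [0.2 0.3 0.3] g 0.0
turn [ 0.001  0.    -0.25 ] shift cm [-30.36  29.65   0.14] t 0.3 tcp [ 0.2206 -0.5846  0.2412] w 0.999 F [0.2 0.3 0.3] g 0.0
```

Emit:
{"op": "arm_command", "data": {
  "deltas": [
    [0,0,-0.06,-2.5,2.5,0,-1],
    [0,0,-0.12,-5,5,0,-1],
    [0,0,-0.18,-8,8,0,-1],
    [0,0,-0.24,-11,11,0,-1],
    [0,0,-0.3,-14,14,0,-1],
    [0,0,-0.36,-17,17,0,-1],
    [0,0,-0.42,-20,20,0,-1],
    [0,0,-0.51,-23,23,0,-1]
  ]
}}

```text
time_s: 0.97
tcp_pos: [0.353, -0.2907, 0.2418]
ee_rot: [[-0.642, -0.767, 0.001], [-0.767, 0.642, -0.0], [-0.0, -0.001, -1.0]]
wrist_force: [1.0, -1.2, -0.3]
gripper_width: 1.001
gripper_force: 0.0
```

```bash
python3 -c "
from h import *
go(.501,.194,.24)"
```

```text
turn [-0.001  0.     0.001] shift cm [-46.66  19.76   0.18] t 0.9667 tcp [ 0.353  -0.2907  0.2418] w 1.001 F [ 1.  -1.2 -0.3] g 0.0
```

Emit:
{"op": "arm_command", "data": {
  "deltas": [
    [0,0,0,-3,1.3,0,-1],
    [0,0,0,-6.5,2.8,0,-1],
    [0,0,0,-10,4.2,0,-1],
    [0,0,0,-13.5,5.7,0,-1],
    [0,0,0,-17,7.2,0,-1],
    [0,0,0,-20.5,8.7,0,-1],
    [0,0,0,-24,10.2,0,-1],
    [0,0,0,-27,11.4,0,-1]
  ]
}}

```text
time_s: 1.63
tcp_pos: [0.4397, -0.0103, 0.242]
ee_rot: [[-0.643, -0.766, 0.001], [-0.766, 0.643, 0.0], [-0.001, -0.001, -1.0]]
wrist_force: [0.2, 0.2, -0.2]
gripper_width: 1.0
gripper_force: 0.0
```

Emit:
{"op": "arm_command", "data": {
  "deltas": [
    [0,0,0,-3.5,1.5,0,-1],
    [0,0,0,-7,3,0,-1],
    [0,0,0,-10.5,4.5,0,-1],
    [0,0,0,-14,6,0,-1],
    [0,0,0,-17,7.3,0,-1],
    [0,0,0,-19.3,8.2,0,-1],
    [0,0,0,-19.6,8.3,0,-1],
    [0,0,0,-19.6,8.3,0,-1]
  ]
}}

```text
time_s: 2.3
tcp_pos: [0.5024, 0.1921, 0.241]
ee_rot: [[-0.643, -0.766, -0.001], [-0.766, 0.643, -0.0], [0.001, 0.0, -1.0]]
wrist_force: [0.6, 0.0, 0.0]
gripper_width: 1.0
gripper_force: 0.0
```

```bash
python3 - <<'E'
from h import *
go(.501,.194,.098)
T=cam("top");S=cam("side");a=T["pixels"][180:330,90:260];b=S["pixels"][60:240,120:300]
cv2.imwrite("pics/c1.png",np.hstack([cv2.resize(a,(400,353)),cv2.resize(b,(353,353))]))
s=sense();tip=s["tcp_pos"]+s["ee_rot"][:,2]*tip_reach
for c in(T,S):print("tip proj",proj(c,[tip,s["tcp_pos"]+s["ee_rot"]@[0,.0435,tip_reach],s["tcp_pos"]+s["ee_rot"]@[0,-.0435,tip_reach]]))
E
```

```text
turn [ 0.    -0.001  0.   ] shift cm [-0.07  0.23 14.3 ] t 2.3 tcp [0.5024 0.1921 0.241 ] w 1.0 F [0.6 0.  0. ] g 0.0
tip proj [[174.56429628 244.90095066]
 [154.9256264  266.10462151]
 [193.83884897 224.09041341]]
tip proj [[210.99505904 104.46926838]
 [188.97309648  98.09756333]
 [233.79949738 111.06737036]]
```

View pics/c1.png

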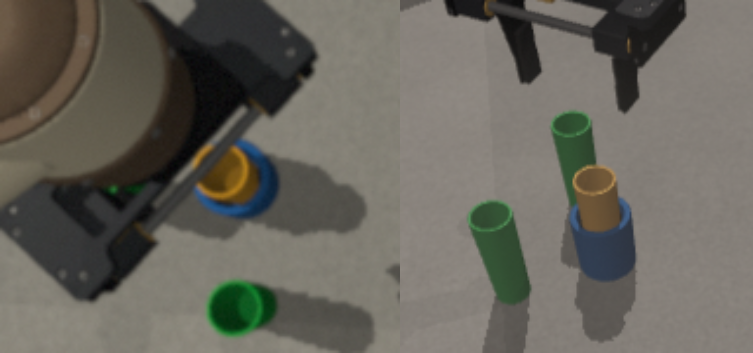

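The side view shows the open jaws straddling the brass pot's rim, well above it. I'll come down just above the rim and check the centring.

Emit:
{"op": "arm_command", "data": {
  "deltas": [
    [0,0,0,0,0.1,2,-1],
    [0,0,0,0,0.2,5,-1],
    [0,0,0,0,0.2,7.5,-1],
    [0,0,0,0,0.2,9,-1],
    [0,0,0,0,0.2,9.5,-1],
    [0,0,0,0,0.2,9.5,-1]
  ]
}}

```text
time_s: 2.9
tcp_pos: [0.5001, 0.1906, 0.1458]
ee_rot: [[-0.645, -0.764, -0.002], [-0.764, 0.645, -0.002], [0.003, 0.001, -1.0]]
wrist_force: [0.3, -0.3, -0.0]
gripper_width: 0.998
gripper_force: 0.0
```

```bash
python3 - <<'E'
from h import *
go(.501,.194,.098)
S=cam("side");x0,y0=170,90;k=6
b=cv2.resize(S["pixels"][y0:y0+90,x0:x0+110],None,fx=k,fy=k,interpolation=cv2.INTER_CUBIC)
s=sense();p,R=s["tcp_pos"],s["ee_rot"]
print(proj(S,[p+R@[0,y,tip_reach] for y in(-.0435,0,.0435)]))
for y in(-.0435,.0435):
    q=proj(S,[p+R@[x,y,tip_reach] for x in(-.0095,.0095)]);q=((q-[x0-.0,y0-.0]+.5)*k).astype(int);cv2.line(b,q[0].tolist(),q[1].tolist(),(0,0,255),1)
for X in((.501,.194),(.501,.190)):
  q=proj(S,circ(X,.021,.116));cv2.polylines(b,[((q-[x0,y0]+.5)*k).astype(int)],1,(255,255,0),1)
cv2.imwrite("pics/c2.png",b)
E
```

```text
turn [ 0.001 -0.003 -0.003] shift cm [-0.33  0.15  4.78] t 2.9 tcp [0.5001 0.1906 0.1458] w 0.998 F [ 0.3 -0.3 -0. ] g 0.0
[[238.36657631 153.32507566]
 [217.64817792 146.68454343]
 [197.57670294 140.25135906]]
```

View pics/c2.png

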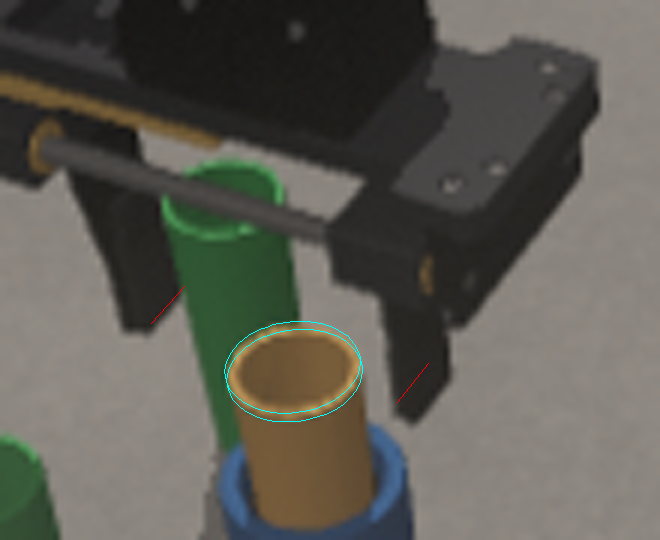

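The side view shows the brass rim centred near (.501,.193) and the jaws well aligned. I'll lower and grip.

Emit:
{"op": "arm_command", "data": {
  "deltas": [
    [0,0,0,-0.33,0.15,0.5,-1],
    [0,0,0,-0.33,0.15,2,-1],
    [0,0,0,-0.33,0.15,3.5,-1],
    [0,0,0,-0.33,0.15,4.6,-1],
    [0,0,0,-0.33,0.15,4.8,-1],
    [0,0,0,-0.33,0.15,4.8,-1],
    [0,0,0,-0.33,0.15,4.8,-0.4],
    [0,0,0,-0.33,0.15,4.8,-0.2]
  ]
}}

```text
time_s: 3.62
tcp_pos: [0.5025, 0.1961, 0.0998]
ee_rot: [[-0.644, -0.765, 0.002], [-0.765, 0.644, 0.001], [-0.003, -0.001, -1.0]]
wrist_force: [0.1, -0.4, 0.3]
gripper_width: 0.92
gripper_force: 0.0
```

Emit:
{"op": "arm_command", "data": {
  "deltas": [
    [0,0,0,0,0,0,0],
    [0,0,0,0,0,0,0.2],
    [0,0,0,0,0,0,0.4],
    [0,0,0,0,0,0,1],
    [0,0,0,0,0,0,1],
    [0,0,0,0,0,0,1],
    [0,0,0,0,0,0,1],
    [0,0,0,0,0,0,1]
  ]
}}

```text
time_s: 4.28
tcp_pos: [0.5019, 0.1955, 0.0986]
ee_rot: [[-0.644, -0.765, 0.0], [-0.765, 0.644, -0.0], [0.0, -0.0, -1.0]]
wrist_force: [0.7, -0.1, 0.7]
gripper_width: 0.465
gripper_force: 29.7
```

```bash
python3 -c "
from h import *
go(.501,.194,.098)"
```

```text
turn [-0.    -0.    -0.002] shift cm [ 0.17 -0.03  0.06] t 4.2833 tcp [0.5019 0.1955 0.0986] w 0.465 F [ 0.7 -0.1  0.7] g 29.7
```

Gripped at 40.5 mm opening. Pulling straight up.

Emit:
{"op": "arm_command", "data": {
  "deltas": [
    [0,0,0,0,0,-0.4,1],
    [0,0,0,0,0,-1,1],
    [0,0,0,0,0,-1.8,1],
    [0,0,0,0,0,-2.6,1],
    [0,0,0,0,0,-3.4,1],
    [0,0,0,0,0,-4.2,1],
    [0,0,0,0,0,-5.2,1],
    [0,0,0,0,0,-6.2,1]
  ]
}}

```text
time_s: 4.95
tcp_pos: [0.502, 0.1958, 0.1622]
ee_rot: [[-0.644, -0.765, 0.001], [-0.765, 0.644, 0.001], [-0.001, -0.0, -1.0]]
wrist_force: [0.6, 0.6, -2.1]
gripper_width: 0.465
gripper_force: 29.7
```

Emit:
{"op": "arm_command", "data": {
  "deltas": [
    [0,0,0,0,0,-1,1],
    [0,0,0,0,0,-2,1],
    [0,0,0,0,0,-3,1],
    [0,0,0,0,0,-4,1],
    [0,0,0,0,0,-5,1],
    [0,0,0,0,0,-5.5,1],
    [0,0,0,0,0,-5.5,1],
    [0,0,0,0,0,-5.5,1]
  ]
}}

```text
time_s: 5.62
tcp_pos: [0.5016, 0.1956, 0.2156]
ee_rot: [[-0.644, -0.765, -0.0], [-0.765, 0.644, 0.0], [-0.0, 0.0, -1.0]]
wrist_force: [-0.4, -1.0, -1.6]
gripper_width: 0.468
gripper_force: 29.7
```

```bash
python3 - <<'E'
from h import *
go(.536,-.236,.225,140)
T=cam("top");S=cam("side");a=T["pixels"][180:330,90:260];b=S["pixels"][60:240,120:300]
cv2.imwrite("pics/c3.png",np.hstack([cv2.resize(a,(400,353)),cv2.resize(b,(353,353))]))
E
```

```text
turn [ 0.     0.    -0.002] shift cm [ 30.79 -30.44  -0.95] t 5.6167 tcp [0.5016 0.1956 0.2156] w 0.468 F [-0.4 -1.  -1.6] g 29.7
```

View pics/c3.png

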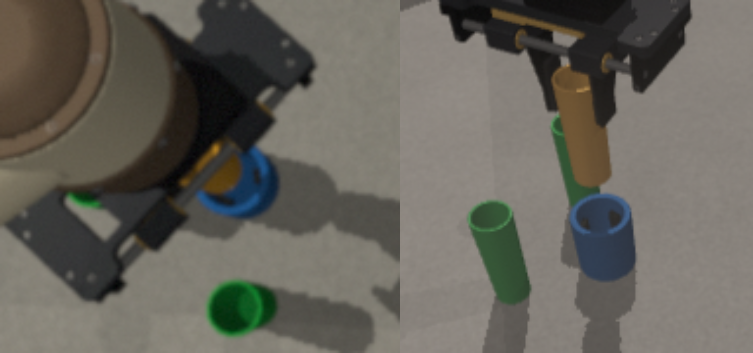

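The brass pot hangs clear in the jaws and the blue pot stands upright where it was. Moving to the small hollow.

Emit:
{"op": "arm_command", "data": {
  "deltas": [
    [0,0,0,1.3,-1.3,0,1],
    [0,0,0,3.3,-3.3,0,1],
    [0,0,0,5.5,-5.5,0,1],
    [0,0,0,7.7,-7.7,0,1],
    [0,0,0,9.9,-9.8,0,1],
    [0,0,0,12.1,-12,0,1],
    [0,0,0,14.3,-14.1,0,1],
    [0,0,0,16.5,-16.3,0,1]
  ]
}}

```text
time_s: 6.38
tcp_pos: [0.5196, -0.0371, 0.2149]
ee_rot: [[-0.644, -0.765, -0.002], [-0.765, 0.644, -0.0], [0.001, 0.001, -1.0]]
wrist_force: [0.7, 0.4, -2.4]
gripper_width: 0.461
gripper_force: 29.7
```

Emit:
{"op": "arm_command", "data": {
  "deltas": [
    [0,0,0,2.2,-2.2,0,1],
    [0,0,0,4.4,-4.4,0,1],
    [0,0,0,6.6,-6.5,0,1],
    [0,0,0,8.8,-8.7,0,1],
    [0,0,0,11,-10.9,0,1],
    [0,0,0,13,-12.8,0,1],
    [0,0,0,14.1,-13.9,0,1],
    [0,0,0,14.3,-14.1,0,1]
  ]
}}

```text
time_s: 7.05
tcp_pos: [0.5354, -0.2384, 0.2142]
ee_rot: [[-0.647, -0.763, -0.002], [-0.763, 0.647, -0.0], [0.001, 0.002, -1.0]]
wrist_force: [0.6, -0.0, -1.5]
gripper_width: 0.461
gripper_force: 29.7
```

```bash
python3 -c "
from h import *
go(.536,-.236,.13)"
```

```text
turn [ 0.002 -0.001 -0.005] shift cm [-0.23  0.09  8.42] t 7.05 tcp [ 0.5354 -0.2384  0.2142] w 0.461 F [ 0.6 -0.  -1.5] g 29.7
```

Lower to 20 mm above the floor and check.

Emit:
{"op": "arm_command", "data": {
  "deltas": [
    [0,0,0,-0.1,0,1,1],
    [0,0,0,-0.2,0.1,3,1],
    [0,0,0,-0.2,0.1,5,1],
    [0,0,0,-0.2,0.1,7,1],
    [0,0,0,-0.2,0.1,8.5,1],
    [0,0,0,-0.2,0.1,9,1],
    [0,0,0,-0.2,0.1,9,1]
  ]
}}

```text
time_s: 7.63
tcp_pos: [0.5352, -0.2324, 0.1233]
ee_rot: [[-0.643, -0.766, -0.005], [-0.766, 0.643, 0.001], [0.002, 0.004, -1.0]]
wrist_force: [0.1, -0.2, -2.1]
gripper_width: 0.462
gripper_force: 29.7
```

```bash
python3 - <<'E'
from h import *
go(.536,-.236,.102)
T=cam("top");S=cam("side");a=T["pixels"][150:300,310:480];b=S["pixels"][260:420,220:400]
cv2.imwrite("pics/c4.png",np.hstack([cv2.resize(a,(400,353)),cv2.resize(b,(397,353))]))
E
```

```text
turn [ 0.004 -0.002 -0.001] shift cm [ 0.22 -0.31  2.13] t 7.6333 tcp [ 0.5352 -0.2324  0.1233] w 0.462 F [ 0.1 -0.2 -2.1] g 29.7
```

View pics/c4.png

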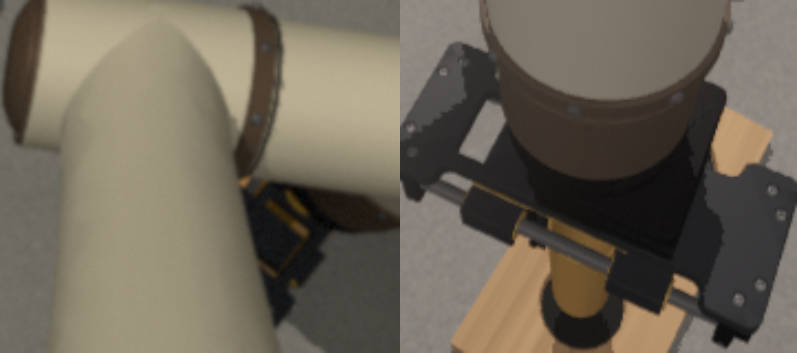

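The side view shows the pot's foot over the small hollow, centred around (302,401). I'll set it down gently, correcting a few mm.

Emit:
{"op": "arm_command", "data": {
  "deltas": [
    [0,0,0,0.1,-0.2,0.3,1],
    [0,0,0,0.2,-0.3,0.8,1],
    [0,0,0,0.2,-0.3,1.3,1],
    [0,0,0,0.2,-0.3,1.7,1],
    [0,0,0,0.2,-0.3,2,1],
    [0,0,0,0.2,-0.3,2.1,1],
    [0,0,0,0.2,-0.3,2.2,1],
    [0,0,0,0.2,-0.3,2.2,1]
  ]
}}

```text
time_s: 8.4
tcp_pos: [0.5373, -0.2371, 0.1034]
ee_rot: [[-0.644, -0.765, -0.0], [-0.765, 0.644, 0.0], [0.0, 0.0, -1.0]]
wrist_force: [-0.1, 1.2, -1.1]
gripper_width: 0.464
gripper_force: 29.7
```

```bash
python3 -c "
from h import *
go(.536,-.236,.0986)"
```

```text
turn [ 0.    -0.    -0.002] shift cm [0.   0.17 0.48] t 8.4 tcp [ 0.5373 -0.2371  0.1034] w 0.464 F [-0.1  1.2 -1.1] g 29.7
```

Emit:
{"op": "arm_command", "data": {
  "deltas": [
    [0,0,0,0,0.1,0.1,1],
    [0,0,0,0,0.1,0.2,1],
    [0,0,0,0,0.1,0.3,1],
    [0,0,0,0,0.1,0.4,1],
    [0,0,0,0,0.1,0.4,1],
    [0,0,0,0,0.1,0.4,1]
  ]
}}

```text
time_s: 8.9
tcp_pos: [0.5366, -0.2365, 0.0995]
ee_rot: [[-0.644, -0.765, -0.0], [-0.765, 0.644, -0.0], [0.0, 0.0, -1.0]]
wrist_force: [-0.4, -0.5, -0.7]
gripper_width: 0.464
gripper_force: 29.7
```

Emit:
{"op": "arm_command", "data": {
  "deltas": [
    [0,0,0,0,0,0.1,1],
    [0,0,0,0,0,0.1,1],
    [0,0,0,0,0,0.1,1]
  ]
}}

```text
time_s: 9.15
tcp_pos: [0.5368, -0.2365, 0.0986]
ee_rot: [[-0.644, -0.765, 0.0], [-0.765, 0.644, -0.0], [-0.0, -0.0, -1.0]]
wrist_force: [0.4, -1.1, -1.8]
gripper_width: 0.461
gripper_force: 29.7
```

Emit:
{"op": "arm_command", "data": {
  "deltas": [
    [0,0,0,0,0,0.05,1],
    [0,0,0,0,0,0.1,1],
    [0,0,0,0,0,0.1,1]
  ]
}}

```text
time_s: 9.4
tcp_pos: [0.5369, -0.2365, 0.0986]
ee_rot: [[-0.644, -0.765, 0.001], [-0.765, 0.644, -0.0], [-0.0, -0.001, -1.0]]
wrist_force: [-2.3, 1.2, 5.1]
gripper_width: 0.464
gripper_force: 29.7
```

Emit:
{"op": "arm_command", "data": {
  "deltas": [
    [0,0,0,0,0,0.05,1],
    [0,0,0,0,0,0.1,1],
    [0,0,0,0,0,0.1,1]
  ]
}}

```text
time_s: 9.65
tcp_pos: [0.5369, -0.2366, 0.0985]
ee_rot: [[-0.644, -0.765, 0.001], [-0.765, 0.644, -0.001], [0.0, -0.001, -1.0]]
wrist_force: [-2.8, 2.2, 10.1]
gripper_width: 0.461
gripper_force: 29.7
```

Contact on the floor is firm. Opening gently, then rising.

Emit:
{"op": "arm_command", "data": {
  "deltas": [
    [0,0,0,0,0,-0.1,1],
    [0,0,0,0,0,-0.1,0],
    [0,0,0,0,0,-0.1,-0.2],
    [0,0,0,0,0,-0.1,-0.6],
    [0,0,0,0,0,-0.1,-1],
    [0,0,0,0,0,-0.1,-1],
    [0,0,0,0,0,-0.1,-1],
    [0,0,0,0,0,-0.1,-1]
  ]
}}

```text
time_s: 10.32
tcp_pos: [0.5366, -0.2365, 0.0974]
ee_rot: [[-0.644, -0.765, -0.0], [-0.765, 0.644, 0.0], [0.0, 0.0, -1.0]]
wrist_force: [0.5, 0.5, 0.7]
gripper_width: 0.866
gripper_force: 0.0
```

Emit:
{"op": "arm_command", "data": {
  "deltas": [
    [0,0,0,0,0,-0.5,-1],
    [0,0,0,0,0,-2,-1],
    [0,0,0,0,0,-4.5,-1],
    [0,0,0,0,0,-7.5,-1],
    [0,0,0,0,0,-10,-1],
    [0,0,0,0,0,-11.5,-1],
    [0,0,0,0,0,-12,-1],
    [0,0,0,0,0,-12,-1]
  ]
}}

```text
time_s: 10.98
tcp_pos: [0.5372, -0.2366, 0.2193]
ee_rot: [[-0.644, -0.765, 0.004], [-0.765, 0.644, -0.001], [-0.002, -0.003, -1.0]]
wrist_force: [-0.5, -0.2, 0.0]
gripper_width: 0.999
gripper_force: 0.0
```

```bash
python3 -c "
from h import *
go(.502,.1955,.22)"
```

```text
turn [-0.003  0.002 -0.002] shift cm [-30.78  30.53  -0.11] t 10.9833 tcp [ 0.5372 -0.2366  0.2193] w 0.999 F [-0.5 -0.2  0. ] g 0.0
```

Emit:
{"op": "arm_command", "data": {
  "deltas": [
    [0,0,0,-1.3,1.3,0,-1],
    [0,0,0,-3.5,3.5,0,-1],
    [0,0,0,-5.8,5.8,0,-1],
    [0,0,0,-8.1,8,0,-1],
    [0,0,0,-10.4,10.3,0,-1],
    [0,0,0,-12.7,12.6,0,-1],
    [0,0,0,-15,14.9,0,-1],
    [0,0,0,-16.5,16.4,0,-1]
  ]
}}

```text
time_s: 11.65
tcp_pos: [0.5161, -0.0024, 0.2158]
ee_rot: [[-0.643, -0.766, -0.003], [-0.766, 0.643, -0.0], [0.002, 0.002, -1.0]]
wrist_force: [0.8, 0.1, -0.4]
gripper_width: 1.001
gripper_force: 0.0
```

```bash
python3 - <<'E'
from h import *
go(.502,.1955,.22)
T=cam("top");S=cam("side");a=T["pixels"][150:300,310:480];b=S["pixels"][140:230,180:280]
q=S["pixels"][260:420,220:400]
cv2.imwrite("pics/c5.png",np.hstack([cv2.resize(a,(266,235)),cv2.resize(b,(261,235)),cv2.resize(q,(264,235))]))
from scipy.optimize import minimize
H=hsv(S);h,s,v=[H[...,i] for i in range(3)]
m=((h>100)&(h<130)&(s>90)).astype(np.uint8);m=cv2.morphologyEx(m,cv2.MORPH_CLOSE,np.ones((9,9)));m=comp(m,(222,183));ob=m.astype(float);ys,xs=np.nonzero(m);print(xs.min(),xs.max(),ys.min(),ys.max())
def f(q):
    im=np.zeros(m.shape,np.uint8);hull=cv2.convexHull(np.r_[proj(S,circ(q,.03,0)),proj(S,circ(q,.031,.07))].astype(np.float32));cv2.fillPoly(im,[np.round(hull*16).astype(int)],1,shift=4)
    return np.abs(cv2.GaussianBlur(im-ob,(0,0),1)).sum()
r=minimize(f,[.5,.19],method="Nelder-Mead",options=dict(initial_simplex=[[.5,.19],[.51,.19],[.5,.2]]));print("blue side",r.x,r.fun,ob.sum())
E
```

```text
turn [ 0.002 -0.002 -0.001] shift cm [-14.25  13.81  -0.42] t 11.65 tcp [ 0.5161 -0.0024  0.2158] w 1.001 F [ 0.8  0.1 -0.4] g 0.0
212 239 159 202
blue side [0.50137699 0.19287022] 497.00000000000006 811.0
```

View pics/c5.png

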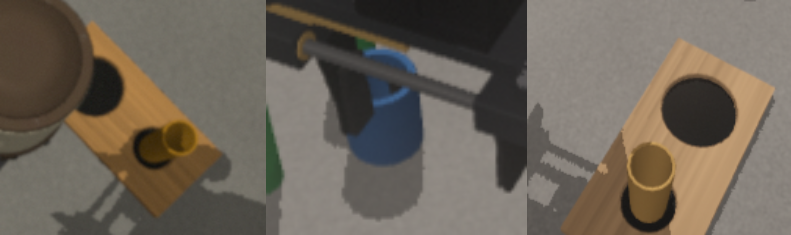

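The small pot stands upright in the small hollow, and the blue pot is still in place. Going back to the blue pot.

Emit:
{"op": "arm_command", "data": {
  "deltas": [
    [0,0,0,-1.3,1.3,0,-1],
    [0,0,0,-3.5,3.4,0,-1],
    [0,0,0,-5.8,5.6,0,-1],
    [0,0,0,-8.1,7.8,0,-1],
    [0,0,0,-10.4,10.1,0,-1],
    [0,0,0,-12.7,12.3,0,-1],
    [0,0,0,-14.1,13.7,0,-1],
    [0,0,0,-14.3,13.8,0,-1]
  ]
}}

```text
time_s: 12.42
tcp_pos: [0.5037, 0.1956, 0.216]
ee_rot: [[-0.642, -0.767, -0.002], [-0.767, 0.642, -0.001], [0.002, 0.001, -1.0]]
wrist_force: [0.3, -1.7, 0.2]
gripper_width: 1.002
gripper_force: 0.0
```

Emit:
{"op": "arm_command", "data": {
  "deltas": [
    [0,0,0,0,0,0,-1],
    [0,0,0,0,0,2,-1],
    [0,0,0,0,0,5,-1],
    [0,0,0,0,0,8,-1],
    [0,0,0,0,0,9.5,-1],
    [0,0,0,0,0,10,-1],
    [0,0,0,0,0,10,-1],
    [0,0,0,0,0,10,-1]
  ]
}}

```text
time_s: 13.08
tcp_pos: [0.5048, 0.193, 0.1181]
ee_rot: [[-0.645, -0.764, 0.001], [-0.764, 0.645, 0.0], [-0.0, -0.001, -1.0]]
wrist_force: [0.5, 0.2, 0.4]
gripper_width: 1.002
gripper_force: 0.0
```

```bash
python3 - <<'E'
from h import *
go(.502,.196,.058)
S=cam("side");b=S["pixels"][90:220,150:300];cv2.imwrite("pics/c6.png",cv2.resize(b,None,fx=4,fy=4))
E
```

```text
turn [-0.001  0.    -0.003] shift cm [-0.05  0.41  6.01] t 13.0833 tcp [0.5048 0.193  0.1181] w 1.002 F [0.5 0.2 0.4] g 0.0
```

View pics/c6.png

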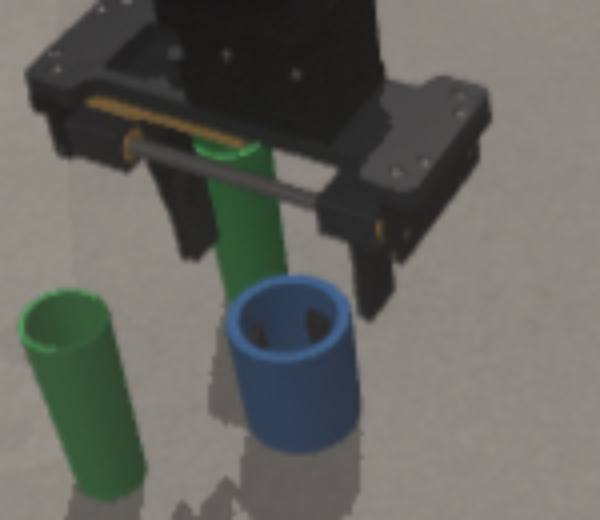

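The jaws straddle the blue rim, which is centred at about (290,318) in the crop, and the green pots are clear. Descending with a 4 mm correction.

Emit:
{"op": "arm_command", "data": {
  "deltas": [
    [0,0,0,0,0.4,0,-1],
    [0,0,0,0,0.4,0.8,-1],
    [0,0,0,0,0.4,2,-1],
    [0,0,0,0,0.4,3.5,-1],
    [0,0,0,0,0.4,5,-1],
    [0,0,0,0,0.4,5.8,-1],
    [0,0,0,0,0.4,6,-1],
    [0,0,0,0,0.4,6,-1]
  ]
}}

```text
time_s: 13.8
tcp_pos: [0.5009, 0.1963, 0.0573]
ee_rot: [[-0.644, -0.765, -0.001], [-0.765, 0.644, -0.001], [0.001, 0.0, -1.0]]
wrist_force: [-0.0, -0.1, 1.0]
gripper_width: 1.002
gripper_force: 0.0
```

Emit:
{"op": "arm_command", "data": {
  "deltas": [
    [0,0,0,0,0,0,-0.7],
    [0,0,0,0,0,0,-0.6],
    [0,0,0,0,0,0,-0.5],
    [0,0,0,0,0,0,-0.4],
    [0,0,0,0,0,0,1],
    [0,0,0,0,0,0,1],
    [0,0,0,0,0,0,1],
    [0,0,0,0,0,0,1]
  ]
}}

```text
time_s: 14.47
tcp_pos: [0.5019, 0.1963, 0.0583]
ee_rot: [[-0.644, -0.765, 0.002], [-0.765, 0.644, 0.0], [-0.002, -0.001, -1.0]]
wrist_force: [3.1, -3.1, 3.6]
gripper_width: 0.683
gripper_force: 29.9
```

```bash
python3 -c "
from h import *
go(.616,-.161,.2)"
```

```text
turn [-0.001  0.002 -0.001] shift cm [ 19.97 -31.75 -14.17] t 14.4667 tcp [0.5019 0.1963 0.0583] w 0.683 F [ 3.1 -3.1  3.6] g 29.9
```

Emit:
{"op": "arm_command", "data": {
  "deltas": [
    [0,0,0,0,0,-0.5,1],
    [0,0,0,0,0,-1.5,1],
    [0,0,0,0,0,-3,1],
    [0,0,0,0,0,-5,1],
    [0,0,0,0,0,-7.5,1],
    [0,0,0,0,0,-10,1],
    [0,0,0,0,0,-11.5,1],
    [0,0,0,0,0,-12,1]
  ]
}}

```text
time_s: 15.13
tcp_pos: [0.5009, 0.1968, 0.1796]
ee_rot: [[-0.644, -0.765, 0.002], [-0.765, 0.644, 0.002], [-0.003, 0.0, -1.0]]
wrist_force: [1.4, 0.0, -8.2]
gripper_width: 0.69
gripper_force: 30.0
```

Emit:
{"op": "arm_command", "data": {
  "deltas": [
    [0,0,0,0.8,-1.2,0,1],
    [0,0,0,2,-3.2,0,1],
    [0,0,0,3.6,-5.7,0,1],
    [0,0,0,5.2,-8.3,0,1],
    [0,0,0,6.8,-10.8,0,1],
    [0,0,0,8.4,-13.4,0,1],
    [0,0,0,10,-16,0,1],
    [0,0,0,11.2,-17.8,0,1]
  ]
}}

```text
time_s: 15.8
tcp_pos: [0.5635, -0.0062, 0.1752]
ee_rot: [[-0.646, -0.764, -0.005], [-0.764, 0.646, -0.0], [0.004, 0.004, -1.0]]
wrist_force: [0.8, 0.3, -9.0]
gripper_width: 0.688
gripper_force: 30.0
```

```bash
python3 -c "
from h import *
go(.616,-.161,.18)"
```

```text
turn [ 0.004 -0.004 -0.004] shift cm [  8.44 -14.    -0.5 ] t 15.8 tcp [ 0.5635 -0.0062  0.1752] w 0.688 F [ 0.8  0.3 -9. ] g 30.0
```

Emit:
{"op": "arm_command", "data": {
  "deltas": [
    [0,0,0,1.5,-2.5,0,1],
    [0,0,0,3.2,-5.3,0,1],
    [0,0,0,5,-8.3,0,1],
    [0,0,0,6.8,-11.2,0,1],
    [0,0,0,8,-13.2,0,1],
    [0,0,0,8.4,-14,0,1],
    [0,0,0,8.4,-14,0,1]
  ]
}}

```text
time_s: 16.38
tcp_pos: [0.6168, -0.1602, 0.1746]
ee_rot: [[-0.647, -0.762, -0.005], [-0.762, 0.647, 0.001], [0.002, 0.005, -1.0]]
wrist_force: [-0.1, -0.8, -7.8]
gripper_width: 0.68
gripper_force: 30.0
```

```bash
python3 -c "
from h import *
go(.616,-.161,.085)"
```

```text
turn [ 0.005 -0.002 -0.006] shift cm [ 0.09 -0.03  8.96] t 16.3833 tcp [ 0.6168 -0.1602  0.1746] w 0.68 F [-0.1 -0.8 -7.8] g 30.0
```

Emit:
{"op": "arm_command", "data": {
  "deltas": [
    [0,0,0,0.1,0,1,1],
    [0,0,0,0.1,0,2.5,1],
    [0,0,0,0.1,0,4.5,1],
    [0,0,0,0.1,0,6.5,1],
    [0,0,0,0.1,0,8,1],
    [0,0,0,0.1,0,8.8,1],
    [0,0,0,0.1,0,9,1],
    [0,0,0,0.1,0,9,1]
  ]
}}

```text
time_s: 17.05
tcp_pos: [0.6168, -0.1584, 0.0867]
ee_rot: [[-0.643, -0.766, -0.002], [-0.766, 0.643, 0.0], [0.001, 0.002, -1.0]]
wrist_force: [0.1, 0.6, -7.0]
gripper_width: 0.69
gripper_force: 30.0
```

```bash
python3 - <<'E'
from h import *
go(.616,-.161,.066)
S=cam("side");b=S["pixels"][250:420,220:420];cv2.imwrite("pics/c7.png",cv2.resize(b,None,fx=3.5,fy=3.5))
E
```

```text
turn [ 0.002 -0.001 -0.001] shift cm [ 0.25 -0.11  2.07] t 17.05 tcp [ 0.6168 -0.1584  0.0867] w 0.69 F [ 0.1  0.6 -7. ] g 30.0
```

View pics/c7.png

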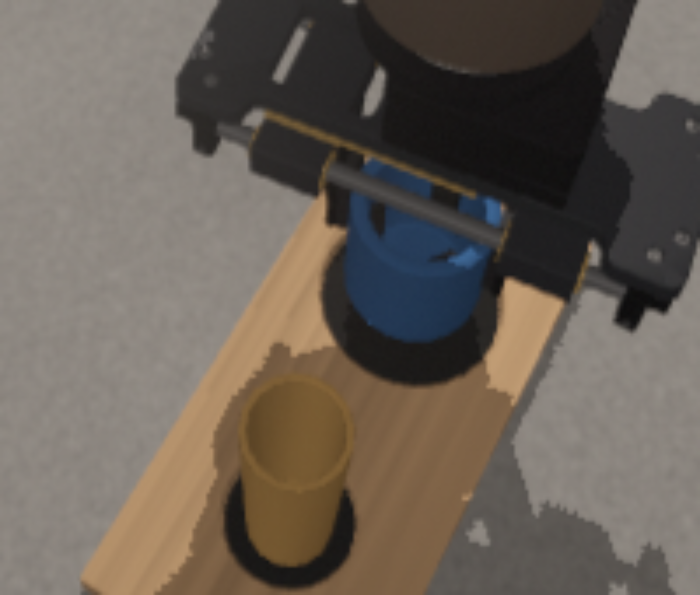

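The blue pot hangs over the large hollow, with its bottom edge at (415,340) in the crop and about 20 mm to go. The brass pot stands well in its hollow. Setting down.

Emit:
{"op": "arm_command", "data": {
  "deltas": [
    [0,0,0,0.1,0,0.3,1],
    [0,0,0,0.2,-0.1,0.7,1],
    [0,0,0,0.2,-0.1,1.1,1],
    [0,0,0,0.2,-0.1,1.5,1],
    [0,0,0,0.2,-0.1,1.8,1],
    [0,0,0,0.2,-0.1,1.9,1],
    [0,0,0,0.2,-0.1,2,1],
    [0,0,0,0.2,-0.1,2,1]
  ]
}}

```text
time_s: 17.77
tcp_pos: [0.6168, -0.1615, 0.0673]
ee_rot: [[-0.644, -0.765, -0.0], [-0.765, 0.644, -0.0], [0.0, 0.0, -1.0]]
wrist_force: [0.6, 0.8, -7.2]
gripper_width: 0.686
gripper_force: 30.0
```

Emit:
{"op": "arm_command", "data": {
  "deltas": [
    [0,0,0,0,0,0.1,1],
    [0,0,0,0,0,0.1,1],
    [0,0,0,0,0,0.1,1]
  ]
}}

```text
time_s: 18.02
tcp_pos: [0.6168, -0.1614, 0.0666]
ee_rot: [[-0.644, -0.765, 0.0], [-0.765, 0.644, -0.0], [-0.0, -0.0, -1.0]]
wrist_force: [-0.4, 0.6, -8.2]
gripper_width: 0.685
gripper_force: 30.0
```

Emit:
{"op": "arm_command", "data": {
  "deltas": [
    [0,0,0,0,0,0.1,1],
    [0,0,0,0,0,0.1,1],
    [0,0,0,0,0,0.1,1]
  ]
}}

```text
time_s: 18.27
tcp_pos: [0.6167, -0.1614, 0.0655]
ee_rot: [[-0.644, -0.765, -0.0], [-0.765, 0.644, 0.0], [0.0, 0.0, -1.0]]
wrist_force: [0.2, 0.5, -7.6]
gripper_width: 0.685
gripper_force: 30.0
```

Emit:
{"op": "arm_command", "data": {
  "deltas": [
    [0,0,0,0,0,0.1,1],
    [0,0,0,0,0,0.1,1],
    [0,0,0,0,0,0.1,1]
  ]
}}

```text
time_s: 18.52
tcp_pos: [0.6167, -0.1615, 0.0645]
ee_rot: [[-0.644, -0.765, -0.0], [-0.765, 0.644, 0.0], [0.0, 0.0, -1.0]]
wrist_force: [0.8, 0.1, -8.4]
gripper_width: 0.689
gripper_force: 30.0
```

Emit:
{"op": "arm_command", "data": {
  "deltas": [
    [0,0,0,0,0,0.1,1],
    [0,0,0,0,0,0.1,1],
    [0,0,0,0,0,0.1,1]
  ]
}}

```text
time_s: 18.77
tcp_pos: [0.6168, -0.1615, 0.0643]
ee_rot: [[-0.644, -0.765, 0.0], [-0.765, 0.644, -0.0], [0.0, -0.0, -1.0]]
wrist_force: [-1.7, 0.5, -1.7]
gripper_width: 0.687
gripper_force: 29.9
```

Contact. Opening gradually, then rising away.

Emit:
{"op": "arm_command", "data": {
  "deltas": [
    [0,0,0,0,0,0,0],
    [0,0,0,0,0,0,-0.4],
    [0,0,0,0,0,0,-0.6],
    [0,0,0,0,0,0,-0.8],
    [0,0,0,0,0,0,-1],
    [0,0,0,0,0,0,-1],
    [0,0,0,0,0,0,-1],
    [0,0,0,0,0,0,-1]
  ]
}}

```text
time_s: 19.43
tcp_pos: [0.6171, -0.1615, 0.0637]
ee_rot: [[-0.644, -0.765, 0.001], [-0.765, 0.644, -0.0], [-0.0, -0.001, -1.0]]
wrist_force: [-1.1, -0.3, 0.3]
gripper_width: 0.981
gripper_force: 0.0
```

Emit:
{"op": "arm_command", "data": {
  "deltas": [
    [0,0,0,0,0,-0.5,-1],
    [0,0,0,0,0,-2,-1],
    [0,0,0,0,0,-4,-1],
    [0,0,0,0,0,-7,-1],
    [0,0,0,0,0,-10,-1],
    [0,0,0,0,0,-13,-1],
    [0,0,0,0,0,-14,-1],
    [0,0,0,0,0,-14,-1]
  ]
}}

```text
time_s: 20.1
tcp_pos: [0.6186, -0.1617, 0.208]
ee_rot: [[-0.644, -0.765, 0.008], [-0.765, 0.644, -0.001], [-0.005, -0.007, -1.0]]
wrist_force: [-0.2, 0.5, 0.2]
gripper_width: 1.0
gripper_force: 0.0
```

Emit:
{"op": "arm_command", "data": {
  "deltas": [
    [0,0,0,-1,1,0,-1],
    [0,0,0,-3,3,0,-1],
    [0,0,0,-5,5,0,-1],
    [0,0,0,-7,7,0,-1],
    [0,0,0,-9,9,0,-1],
    [0,0,0,-10,10,0,-1],
    [0,0,0,-10,10,0,-1],
    [0,0,0,-10,10,0,-1]
  ]
}}

```text
time_s: 20.77
tcp_pos: [0.604, -0.0197, 0.2022]
ee_rot: [[-0.643, -0.766, -0.003], [-0.766, 0.643, -0.0], [0.002, 0.002, -1.0]]
wrist_force: [0.2, 0.6, -0.1]
gripper_width: 1.003
gripper_force: 0.0
```

```bash
python3 - <<'E'
from h import *
S=cam("side");T=cam("top");b=S["pixels"][150:420,220:420];a=T["pixels"][90:300,310:480];cv2.imwrite("pics/c8.png",np.hstack([cv2.resize(b,(400,540)),cv2.resize(a,(400,540))]))
print(sense()["gripper_force"],sense()["tcp_pos"])
E
```

```text
0.0 [ 0.60436192 -0.02104711  0.2026899 ]
```

View pics/c8.png

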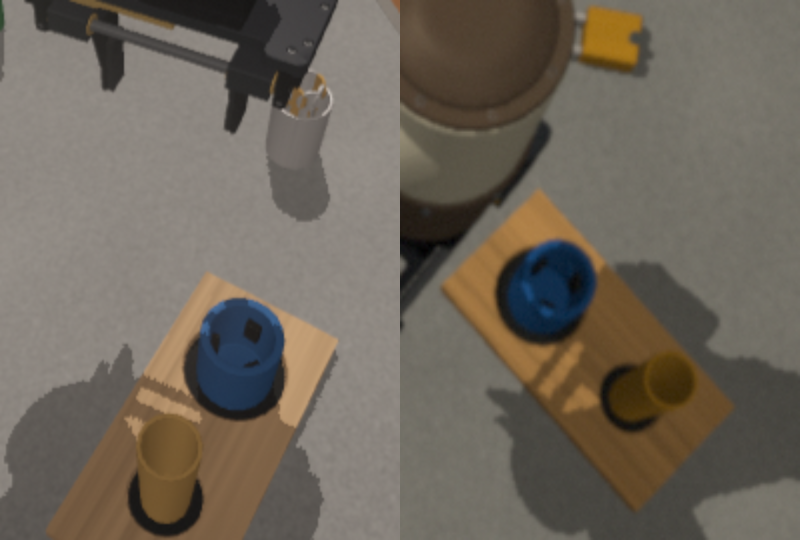

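Both pots stand upright in their hollows, the brass one at about (167,495) and the blue one at (237,360) in the left crop. The steel pot looks undisturbed and the gripper touches nothing, so I'm handing the job in.

```bash
python3 -c "
from station import *
print(finish_job())"
```

```text
the job is handed in; nothing more can be done
None
```

The small brass pot stands upright in the small hollow and the large blue pot in the large one, with the steel pot untouched; I handed the job in at about 21 s, but the hand-in returned no verdict.

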